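# Hold the tube viewer's shutter at half aperture

## Task

Unlock the tube viewer by turning its black lock knob clockwise (seen from above) until it clicks over into its far position. Then take or push the orange tab with the fingers, slide the sprung shutter to the red half-open mark, never far past it, and keep holding it there for the reading: finish while still holding it, because the spring shuts it when let go. Leave the other things on the table where they are.

Things in the scene. Friction and masses are not known exactly. Their poses are not given: they have to be found in the camera images.
- viewer: The tube viewer, a white light box fixed to the table, 100 (x) x 224 (y) x 46 mm (its grey deck); origin at the centre of its underside. Its own +y axis is the opening direction of the shutter; x points to the side away from the robot. The lock knob is near its -y end, the shutter lies over the lit window in the middle. Nothing on it but the knob and the tab stands more than 60 mm above the table
- knob_grip (a point): A point on the vertical axis of the black lock knob, 80 mm above the table, to grip it at. The grip is a bar 46 mm long, 12 mm thick, from 59 to 89 mm above the table, on a disc of diameter 34 whose top is at 60 mm. This point turns with the knob: its x axis runs along the bar
- lock_knob (a joint): Angle of the lock knob, rad. 0 (locked; starts between 0 and 0.4): the bar lies along the viewer's x axis; grows clockwise seen from above, to the stop at 1.2 (unlocked). It turns freely to about 0.6, where a sprung plunger resists with up to about 0.15 N m; past 0.92 it clicks over and is pushed on to 1.2, where it stays when let go. While locked, a brass bolt bars the shutter; it is drawn quite clear at 1.05
- tab (a point): A point in the orange upright tab on the shutter, 76 mm above the table, on the tab's centre line. The tab is 36 mm wide (viewer's x), 10 mm thick (viewer's y) and reaches from the shutter plate (54 mm above the table) to 91.5 mm. It moves with the shutter
- shutter (a joint): Opening of the shutter, m: 0 shut (start), 0.060 fully open; it slides along the viewer's +y. Half open is 0.030, where the red pointer (20 mm long, at the robot's side of the tab) stands at the red mark on the deck; black marks show shut and open. A spring shuts it with 2 N at 0, 8 N at half, 14 N fully open
- timer_mid (a point): Bystander, leave alone: white bench timer with grey and red keys, 60x64x18 mm, lying behind the viewer; point at its centre
- carton_mid (a point): Bystander, leave alone: white and green carton, 46x85x60 mm; point at its centre
- brown_bottle_mid (a point): Bystander, leave alone: brown bottle with white cap, diameter 42, height 88 mm; point at its centre
- white_bottle_mid (a point): Bystander, leave alone: white bottle with blue cap, diameter 48, height 104 mm; point at its centre
- tape_mid (a point): Bystander, leave alone: roll of plaster tape lying flat, diameter 68, height 19 mm; point at its centre
- marker_mid (a point): Bystander, leave alone: blue marker pen lying flat, 138 mm long; point at its centre

How it is judged:
On the way, in this order (a step that is already met when the one before it is completed fails the run):
1. the lock knob has clicked over into its unlocked position (value of joint lock_knob above 1.05 rad), for 0.2 s.
2. the fingers hold the shutter still at half travel (value of joint shutter between 0.025 and 0.035 m and velocity of joint shutter between -0.01 and 0.01 m/s and contact force between the fingers and shutter above 3 N), for 0.5 s.
At the end, for the whole second after the job is handed in: The fingers still hold the shutter (contact over 3 N) at 25 to 35 mm of its 60 mm travel, at rest (under 10 mm/s); the knob stands past 1.05 rad; each bystander lies within 30 mm of where it started (all of step 2 and value of joint lock_knob above 1.05 rad and distance of each of timer_mid, carton_mid, brown_bottle_mid, white_bottle_mid, tape_mid, marker_mid from where it was at the start of the episode below 0.03 m); the arm keeps its last pose, push and grip.
It fails at once if the shutter is opened far past half (over 45 mm) (value of joint shutter above 0.045 m).
It fails at once if a bystander is disturbed (moved over 30 mm) (distance of any of timer_mid, carton_mid, brown_bottle_mid, white_bottle_mid, tape_mid, marker_mid from where it was at the start of the episode above 0.03 m).
It also fails if it takes over 45 s, if anything falls off the work surface, if the arm or the gripper's body presses on something with over 40 N, if the wrist force passes 120 N, or if a joint passes its speed limit or range.

## Robot

A 6-joint arm with a two-finger parallel gripper is mounted at the origin on a cart in front of the work surface, level with it; the furniture and walls round the work are solid. World frame = base frame: x ahead of the robot, y to its left, z up, the work surface at z = 0. Lengths are in m, angles in rad, forces in N, time in s.
With the tool pointing down it reaches from about 0.35 to 0.775 m from the base axis. Payload 5.5 kg.
Tool frame: the origin (TCP) lies on the centre line of the jaws, within the pads' length; the fingertips stand 11 mm ahead of it and the grasp point (between the pads) lies 8 mm behind it (env.nose_length is the distance from the TCP to the fingertips, in m); x points along the fingers, z is the direction in which the jaws open and shut, and the axes are right-handed (so a half turn about x gives the same grasp; the last joint's range is limited). The gripper opens to 85 mm and grips with 20 to 120 N. Pads are 22 mm wide; open, the fingers measure 114 mm over their backs; the gripper's body (76 mm by 85 mm) begins 54 mm behind the grasp point. The pads swing forward as they close: fully open they stand 13 mm farther back than shut.
Start: joints at [1.005, 0.313, 0.046, 1.304, 0, 1.431], TCP at [0.238, 0.524, 0.242] pointing down, gripper open.
Joint ranges: [-2.76, 2.76], [-0.86, 1.69], [-1.03, 1.26], [-2.2, 2.34], [-1.47, 1.5], [-3.14, 3.14]. Speed limits (rad/s): [2.57, 2.57, 3.14, 3.14, 3.14, 3.14].

## Interface

Orientations are given as a unit quaternion [w, x, y, z].
In Python, from workcell import env gives the robot as it stands. The module is installed in compiled form; this text tells all that it offers.
- The arm moves only by the tool step_arm, never from a script. Its argument "moves" is a list that holds one entry, the list of rows, each a list of 7 numbers: the turn, a rotation vector about the tool's x, y, z in rad, then the shift along the tool's x, y, z in m, then the opening, from 0 (shut) to 1 (fully open). In form: [[[rx, ry, rz, tx, ty, tz, grip], ...]]. A call has 1 to 12 rows; each row is the pose to reach, as a shift and turn from the pose measured when the call began, along the tool's axes at that moment; what a row does not reach only later rows make up. A row lasts 1/10 s, in which the tool goes at most 50 mm and 8.59 degrees, less where a joint would pass 70% of its speed; a pose out of reach is approached as far as the arm can. A call with a gripper value outside its range is refused whole. The fingers move at their own pace and stop on an object; "force" is the grip in N (left out, the last holds). Time passes only in rows, so rows that repeat a pose let the fingers close. It gives the time, the measured TCP pose, the force and the opening at its end, in the units of the state.
- env.get_state(): the state, without advancing time (a new reading comes with each control period).
- env.read_camera(name): name is "side" or "top"; returns (picture, depth): 480x640x3 uint8, red, green, blue; 480x640 float32, m along the optical axis (not along the pixel's ray), 0 where there is no reading.
- env.get_calibration(name): a dict with "mtx" (3x3 intrinsics, pixels), "camera_from_world" (4x4, takes a point from world to camera coordinates). Camera axes: x right, y down, z forward; pixel columns grow to the right and rows downward; lengths in m; the calibration is good to about 2 mm. A picture is of the moment at which its call begins. get_calibration takes no time and is no camera call.
- env.hand_in(): hands the job in, once; it reports no verdict.
Trained networks look in the newest picture that a camera, given by its name, has taken for a name from the list of things; names that differ only in an ending like _2 or _b are one class to them, and where a whole thing is asked for, a point or a joint stands for the part that bears it (a point fixed in the world has none). Each returns a list of dicts, best first, with "confidence" (0 to 1); they miss things now and then, are a little off and sometimes report something else, mostly with a low value. They report only what shows in the picture. A call takes as long as a camera call.
- env.boxes_of(camera, thing): "uv" ([column, row] in pixels, amid what is visible of it).
- env.silhouettes(camera, thing): "mask" (480x640 bool, what is visible of it) and "uv" ([column, row] in pixels, amid what is visible of it).
The state is a dict: "clock": time; "joint_pos": joint angles; "qvel": joint speeds; "tau": joint torques, N m; "tcp_pos": TCP position; "orientation": TCP orientation; "wrist_force": force on the tool from outside, world axes, zero at the start; "ft_torque": the same for the moment, N m; "finger_gap": finger opening in m.
Only numpy, scipy, OpenCV 4.12 (cv2) and the standard library are available. Lean on these libraries where they do the work, as an engineer would, in place of code of your own. Each camera call takes 0.05 s, during which the arm holds its last target.

## Working session

There is one attempt and no reset: what is moved stays moved. The work goes in short steps, Python scripts to look and compute and a tool call to move; the robot and the scene stay as the last step left them, time stands still between calls to the robot, and variables do not carry over. Pictures are saved under pics/ and viewed, and the job is handed in when it is done.

Besides the shell and the picture viewer there is one more tool, called after "Emit:" by a JSON object that holds its "method" and its "body". step_arm: Moves the arm, as the interface text tells. Its arguments: {"type":"object","properties":{"moves":{"type":"array","items":{"type":"array","items":{"type":"array","items":{"type":"number"}}}},"force":{"type":"number"}},"required":["moves"]}

```bash
mkdir -p pics
cat > h.py <<'E'
import numpy as np, cv2
from workcell import env
def save(c,n):
    p,d=env.read_camera(c); cv2.imwrite(f'pics/{n}.png',cv2.cvtColor(p,cv2.COLOR_RGB2BGR)); np.save(f'pics/{n}.npy',d); return p,d
def w(c,uv,d):
    K=env.get_calibration(c); M=K['mtx'];T=np.linalg.inv(K['camera_from_world'])
    r=np.linalg.inv(M)@np.array([uv[0],uv[1],1.])*d
    return (T@np.append(r,1))[:3]
def proj(c,P):
    K=env.get_calibration(c);q=(K['camera_from_world']@np.append(P,1))[:3];q=K['mtx']@q;return q[:2]/q[2]
def ray_z(c,uv,z):
    a=w(c,uv,.1);b=w(c,uv,1.);t=(z-a[2])/(b[2]-a[2]);return a+t*(b-a)
E
python3 - <<'E'
from h import *
np.set_printoptions(precision=4,suppress=True)
for c in('top','side'):
    save(c,c+'0')
    for t in('lock_knob','knob_grip','tab','shutter','viewer'):
        for b in env.boxes_of(c,t)[:2]: print(c,t,b)
    print(np.linalg.inv(env.get_calibration(c)['camera_from_world']))
s=env.get_state();print(s)
E
```

```text
top lock_knob {'uv': [372.2, 257.3], 'confidence': 0.73}
top knob_grip {'uv': [374.6, 259.4], 'confidence': 0.62}
top tab {'uv': [333.0, 248.8], 'confidence': 0.91}
top shutter {'uv': [332.1, 250.5], 'confidence': 0.59}
top viewer {'uv': [334.5, 255.0], 'confidence': 0.65}
[[-0.1252 -0.9649  0.231   0.3349]
 [-0.9921  0.1229 -0.0245 -0.1307]
 [-0.0048 -0.2322 -0.9727  0.9647]
 [ 0.      0.      0.      1.    ]]
side lock_knob {'uv': [330.2, 300.5], 'confidence': 0.98}
side lock_knob {'uv': [368.8, 309.5], 'confidence': 0.4}
side knob_grip {'uv': [327.2, 301.8], 'confidence': 0.73}
side tab {'uv': [321.1, 274.8], 'confidence': 0.9}
side tab {'uv': [331.4, 300.4], 'confidence': 0.21}
side shutter {'uv': [322.9, 275.1], 'confidence': 0.66}
side shutter {'uv': [329.5, 302.2], 'confidence': 0.2}
side viewer {'uv': [321.3, 288.4], 'confidence': 0.61}
side viewer {'uv': [251.5, 177.4], 'confidence': 0.5}
[[ 0.8691 -0.3211  0.3761  0.0573]
 [-0.4941 -0.5981  0.631  -0.9762]
 [ 0.0223 -0.7343 -0.6785  0.9759]
 [ 0.      0.      0.      1.    ]]
{'clock': 0.6, 'joint_pos': array([1.0054, 0.3132, 0.0461, 1.3036, 0.    , 1.4312]), 'qvel': array([-0.0007,  0.0001,  0.0003,  0.001 , -0.0006, -0.001 ]), 'tau': array([ -0.0014, -48.0153,  29.8663,   0.0003,  -0.0002,  -0.    ]), 'tcp_pos': array([0.2375, 0.5237, 0.2423]), 'orientation': array([ 0.5944, -0.383 ,  0.5943,  0.3831]), 'wrist_force': array([ 0.3942, -0.2255,  0.1327]), 'ft_torque': array([-0.0159,  0.0446, -0.0642]), 'finger_gap': 0.08514054288856336}
```

Run:
```python
import cv2
for n,(x,y) in dict(top=(330,250),side=(325,285)).items():
    i=cv2.imread(f'pics/{n}0.png'); c=i[y-75:y+75,x-100:x+100]; cv2.imwrite(f'pics/{n}0c.png',cv2.resize(c,(800,600),interpolation=cv2.INTER_CUBIC))
```

```text
(no output)
```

View pics/top0.png

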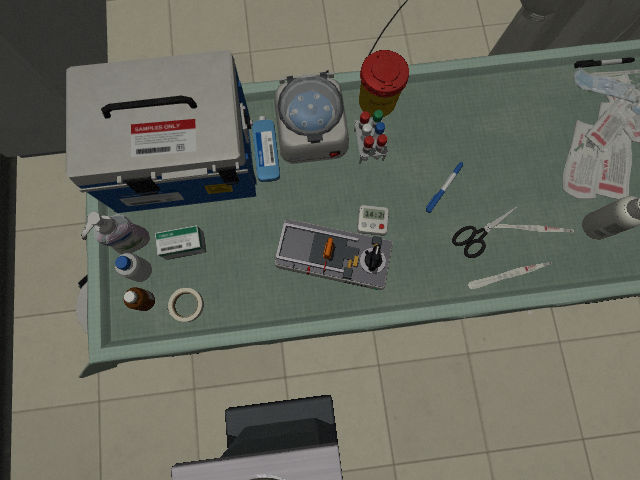

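View pics/side0.png

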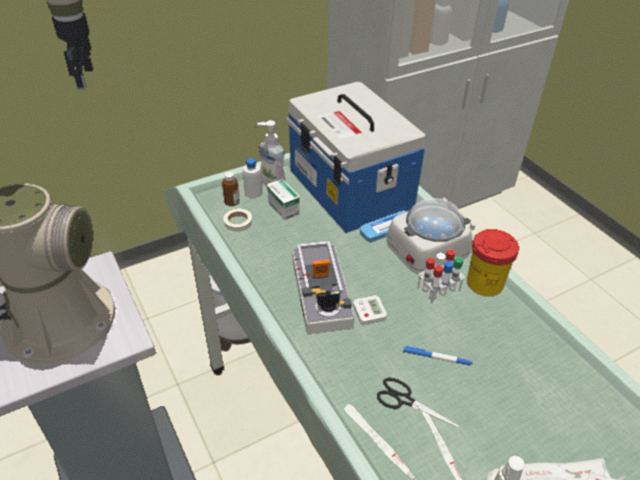

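```bash
sleep 1
```

```text
(no output)
```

View pics/top0c.png

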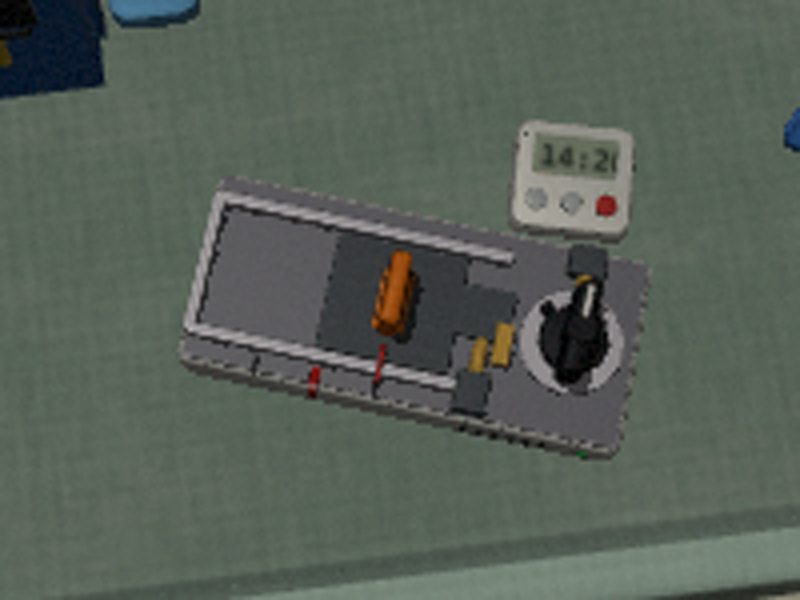

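View pics/side0c.png

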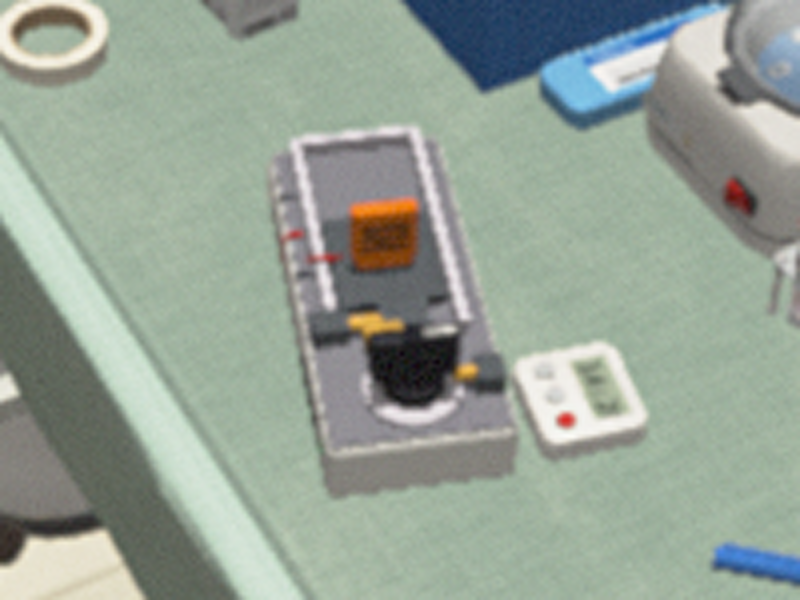

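The top view shows the viewer's deck corners at about (285,220), (392,241), (383,289) and (276,263). The tab is at (328,248), the knob at (374,257), and the timer at (373,219), close behind the knob. I'll measure from depth in both views.

```bash
cat > meas.py <<'E'
from h import *
np.set_printoptions(precision=4,suppress=True)
def cloud(c,d):
    K=env.get_calibration(c);M=K['mtx'];T=np.linalg.inv(K['camera_from_world'])
    v,u=np.mgrid[:480,:640]; r=np.stack([(u-M[0,2])/M[0,0]*d,(v-M[1,2])/M[1,1]*d,d,np.ones_like(d)],-1)
    return (r@T.T)[...,:3]
def rect(P):
    r=cv2.minAreaRect((P[:,:2]*1000).astype(np.float32)); return np.round(r[0],1),np.round(r[1],1),round(r[2],1)
E
python3 - <<'E'
from meas import *
for c in('top','side'):
    d=np.load(f'pics/{c}0.npy');P=cloud(c,d)
    p=cv2.imread(f'pics/{c}0.png').astype(int)
    k=w(c,(374,257),d[257,374]) if c=='top' else w(c,(330,300),d[300,330]); print(c,'knobpix',k)
    ctr=np.array([0.40,-0.14]) 
    u,v=(334,255) if c=='top' else (321,288)
    ctr=P[v,u,:2]; print('ctr',P[v,u])
    near=(np.hypot(*(P[...,:2]-ctr).transpose(2,0,1))<.135)&(d>0)
    z=P[...,2]
    print('hist',np.histogram(z[near],bins=np.arange(-.01,.11,.005)))
    m=near&(z>.04)&(z<.058); m=cv2.morphologyEx(m.astype(np.uint8),cv2.MORPH_OPEN,np.ones((3,3)))>0
    print('deck',rect(P[m]))
    hi=near&(z>.066)
    org=hi&(p[...,2]>p[...,0]+60); blk=hi&(p.max(-1)<70)
    for n,m in(('tab',org),('knob',blk),('hi',hi)):
        if m.sum()>3: print(n,m.sum(),rect(P[m]),P[m].mean(0),P[m].max(0),P[m].min(0))
    for n in ['timer_mid','carton_mid','brown_bottle_mid','white_bottle_mid','tape_mid','marker_mid']:
        b=env.boxes_of(c,n) if False else None
E
```

```text
top knobpix [ 0.4821 -0.2697  0.0883]
ctr [ 0.5012 -0.1976  0.057 ]
hist (array([   1,  720, 5126,  417,  390,  726,  179,   38,   46,   84,  757,
       2316, 1282,  712,   80,    8,   11,   14,   25,  148,   92,    0,
          0]), array([-0.01 , -0.005,  0.   ,  0.005,  0.01 ,  0.015,  0.02 ,  0.025,
        0.03 ,  0.035,  0.04 ,  0.045,  0.05 ,  0.055,  0.06 ,  0.065,
        0.07 ,  0.075,  0.08 ,  0.085,  0.09 ,  0.095,  0.1  ,  0.105]))
deck (array([ 509. , -198.7]), array([222.8, 100.2]), 70.2)
tab 90 (array([ 513.2, -186.7]), array([ 9.8, 34.3]), 68.5) [ 0.5126 -0.1867  0.0905] [ 0.5295 -0.1775  0.0945] [ 0.4966 -0.1956  0.0808]
knob 191 (array([ 498.8, -230.1]), array([102.1,  46.4]), 69.4) [ 0.4834 -0.2589  0.0852] [ 0.5243 -0.178   0.0921] [ 0.4604 -0.2842  0.0661]
hi 296 (array([ 498.8, -230.1]), array([102.1,  46.4]), 69.4) [ 0.4931 -0.2376  0.087 ] [ 0.5295 -0.1775  0.0945] [ 0.4604 -0.2842  0.0661]
side knobpix [ 0.4852 -0.2797  0.0775]
ctr [ 0.4972 -0.2223  0.0529]
hist (array([   0,  137, 3192, 1196,  211,  698,  455,  107,   98,  108,  274,
       1274,  756,  664,  174,   73,   58,   67,   69,  117,   98,    3,
          0]), array([-0.01 , -0.005,  0.   ,  0.005,  0.01 ,  0.015,  0.02 ,  0.025,
        0.03 ,  0.035,  0.04 ,  0.045,  0.05 ,  0.055,  0.06 ,  0.065,
        0.07 ,  0.075,  0.08 ,  0.085,  0.09 ,  0.095,  0.1  ,  0.105]))
deck (array([ 510.3, -202. ]), array([222.3, 100.1]), 70.4)
tab 170 (array([ 499.7, -231.8]), array([104.8,  41.6]), 70.8) [ 0.5129 -0.1924  0.0831] [ 0.5325 -0.1787  0.0965] [ 0.4667 -0.288   0.0661]
knob 224 (array([ 481.2, -274.8]), array([23. , 42.1]), 40.5) [ 0.4813 -0.2757  0.0809] [ 0.5026 -0.2596  0.093 ] [ 0.4635 -0.2888  0.0663]
hi 476 (array([ 496.4, -234.9]), array([113.7,  46. ]), 74.0) [ 0.4961 -0.2406  0.082 ] [ 0.5325 -0.1787  0.0965] [ 0.4635 -0.2888  0.0661]
```

Run:
```python
from meas import *
A=[]
a=np.radians(70.3);Y=np.array([np.cos(a),np.sin(a)]);X=np.array([Y[1],-Y[0]]);O=np.array([.5097,-.2004])
for c in('top','side'):
    d=np.load(f'pics/{c}0.npy');P=cloud(c,d)
    p=cv2.imread(f'pics/{c}0.png').astype(int)
    q=P[...,:2]-O; lx=q@X; ly=q@Y; z=P[...,2]
    for n,m in (('knobtop',(abs(lx)<.05)&(ly<-.035)&(ly>-.12)&(z>.083)),('knob>70',(abs(lx)<.05)&(ly<-.035)&(ly>-.12)&(z>.07)),('tab',(abs(lx)<.05)&(ly>-.03)&(ly<.05)&(z>.085))):
        L=np.stack([lx[m],ly[m]],1); r=cv2.minAreaRect((L*1000).astype(np.float32))
        e,V=np.linalg.eigh(np.cov(L.T)); print(c,n,m.sum(),np.round(r[0],1),np.round(r[1],1),r[2],'pca',np.degrees(np.arctan2(V[1,1],V[0,1])),np.sqrt(e)*1000,L.mean(0)*1000,'world',O+X*L[:,0].mean()+Y*L[:,1].mean(), 'z',np.percentile(z[m],[5,50,95]))
print(X,Y)
from scipy.spatial.transform import Rotation as R
s=env.get_state();print(R.from_quat(s['orientation'],scalar_first=True).as_matrix())
```

```text
top knobtop 150 [ -0.6 -76.2] [12.1 45.7] 88.75728607177734 pca 178.1433699088736 [ 3.4462 13.0364] [ -1.5272 -75.9851] world [ 0.4826 -0.2714] z [0.0851 0.0883 0.0912]
top knob>70 175 [ -1.1 -75.9] [12.9 46.5] 87.20269012451172 pca 177.87253396405666 [ 3.6848 13.4818] [ -2.7306 -75.5047] world [ 0.4817 -0.2706] z [0.0752 0.0879 0.0911]
top tab 97 [-1.7 13.7] [ 9.9 35.1] 89.7667465209961 pca 179.71588190993634 [ 2.8541 10.2873] [-1.9287 13.6091] world [ 0.5125 -0.1869] z [0.0871 0.0905 0.093 ]
side knobtop 144 [  1.4 -77.5] [17.7 46.1] 80.80632019042969 pca 177.38302259467807 [ 4.1367 12.7122] [  1.736  -78.3447] world [ 0.4849 -0.2747] z [0.0843 0.089  0.0922]
side knob>70 241 [  1.5 -77.5] [17.7 46.3] 80.80632019042969 pca 177.1319559903059 [ 3.771  13.0916] [  0.5853 -79.4576] world [ 0.4835 -0.2754] z [0.072  0.0863 0.0919]
side tab 88 [ 1.3 12.4] [35.  14.1] 0.5051591396331787 pca -178.8464072461137 [ 3.5776 10.329 ] [ 0.9011 11.8146] world [ 0.5145 -0.1896] z [0.0855 0.0906 0.0943]
[ 0.9415 -0.3371] [0.3371 0.9415]
[[ 0.0001 -0.9107  0.413 ]
 [ 0.0001  0.413   0.9107]
 [-1.     -0.      0.0001]]
```

Knob at (0.484, −0.273), bar 2–3° clockwise from the viewer's x axis, tab at (0.5135, −0.188). Moving above the knob, fingers open.

Emit:
{"method": "step_arm", "body": {"moves": [[[-0.042,0,0,0.022,-0.5535,-0.6236,1],[-0.042,0,0,0.022,-0.5535,-0.6236,1],[-0.042,0,0,0.022,-0.5535,-0.6236,1],[-0.042,0,0,0.022,-0.5535,-0.6236,1],[-0.042,0,0,0.022,-0.5535,-0.6236,1],[-0.042,0,0,0.022,-0.5535,-0.6236,1],[-0.042,0,0,0.022,-0.5535,-0.6236,1],[-0.042,0,0,0.022,-0.5535,-0.6236,1],[-0.042,0,0,0.022,-0.5535,-0.6236,1],[-0.042,0,0,0.022,-0.5535,-0.6236,1],[-0.042,0,0,0.022,-0.5535,-0.6236,1],[-0.042,0,0,0.022,-0.5535,-0.6236,1]]], "force": 50}}

```text
clock: 1.8
tcp_pos: [0.4151, -0.0515, 0.2268]
orientation: [0.587, -0.396, 0.586, 0.395]
wrist_force: [0.8, -0.3, -0.5]
finger_gap: 0.0854
```

```bash
cat > mv.py <<'E'
import sys
from meas import *
from scipy.spatial.transform import Rotation as R
def go(p,yaw):
    "shift and turn to pos p, tool x down, jaw axis yaw deg"
    s=env.get_state();M=R.from_quat(s['orientation'],scalar_first=True).as_matrix()
    y=np.radians(yaw); z=np.array([np.cos(y),np.sin(y),0]);x=np.array([0,0,-1.]);T=np.stack([x,np.cross(z,x),z],1)
    print('turn',R.from_matrix(M.T@T).as_rotvec(),'shift',M.T@(np.array(p)-s['tcp_pos']),'yaw now',np.degrees(np.arctan2(M[1,2],M[0,2])),s['tcp_pos'],'q',s['joint_pos'],'F',s['wrist_force'],'T',s['ft_torque'],'gap',s['finger_gap'],'t',s['clock'])
if __name__=='__main__': go([float(v) for v in sys.argv[1:4]],float(sys.argv[4]))
E
python3 mv.py .484 -.2728 .14 68
```

```text
turn [-0.0002  0.0004  0.0013] shift [ 0.087  -0.1467 -0.1794] yaw now 67.98604025674028 [ 0.4151 -0.0515  0.2268] q [-0.3161  0.015  -0.3521  1.2023  0.0004  0.0681] F [ 0.8372 -0.3018 -0.5332] T [ 0.1002 -0.0348  0.0457] gap 0.0853898073367421 t 1.8
```

Emit:
{"method": "step_arm", "body": {"moves": [[[0,0,0,0.03,-0.1467,-0.1794,1],[0,0,0,0.03,-0.1467,-0.1794,1],[0,0,0,0.03,-0.1467,-0.1794,1],[0,0,0,0.03,-0.1467,-0.1794,1],[0,0,0,0.03,-0.1467,-0.1794,1],[0,0,0,0.087,-0.1467,-0.1794,1],[0,0,0,0.087,-0.1467,-0.1794,1],[0,0,0,0.087,-0.1467,-0.1794,1],[0,0,0,0.087,-0.1467,-0.1794,1]]]}}

```text
clock: 2.7
tcp_pos: [0.4844, -0.2725, 0.1415]
orientation: [0.587, -0.396, 0.586, 0.395]
wrist_force: [0.1, -0.4, 0.7]
finger_gap: 0.0855
```

```bash
python3 mv.py .484 -.2728 .078 68; python3 -c "
from h import *
save('top','t1');save('side','s1')
for n,(x,y) in dict(t1=(360,255),s1=(325,270)).items():
    i=cv2.imread(f'pics/{n}.png'); c=i[y-75:y+75,x-100:x+100]; cv2.imwrite(f'pics/{n}c.png',cv2.resize(c,(800,600),interpolation=cv2.INTER_CUBIC))
"
```

```text
turn [0.0006 0.0002 0.0025] shift [ 0.0635  0.0004 -0.0005] yaw now 68.0358184726374 [ 0.4844 -0.2725  0.1415] q [-0.6573  0.3244 -0.1911  1.053   0.0009 -0.2739] F [ 0.1462 -0.432   0.678 ] T [0.0334 0.0415 0.0025] gap 0.08547017191577776 t 2.7
```

View pics/s1c.png

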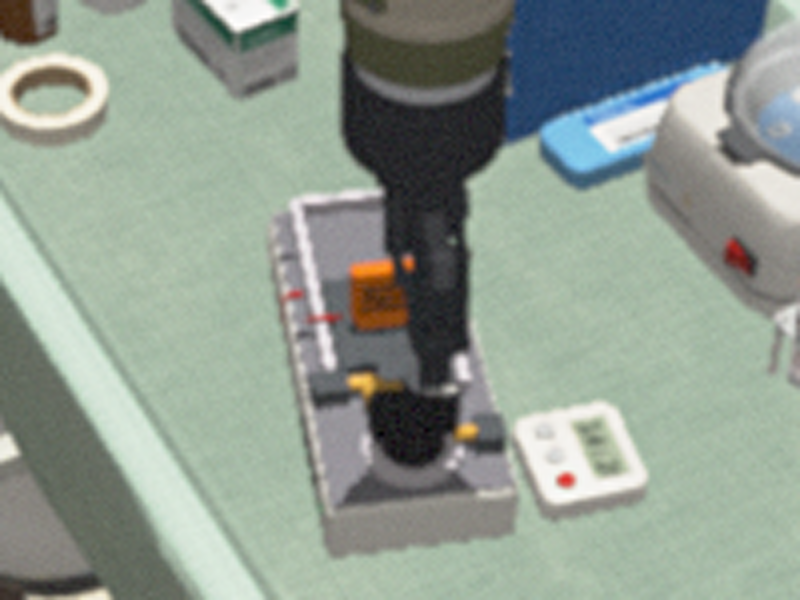

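View pics/t1c.png

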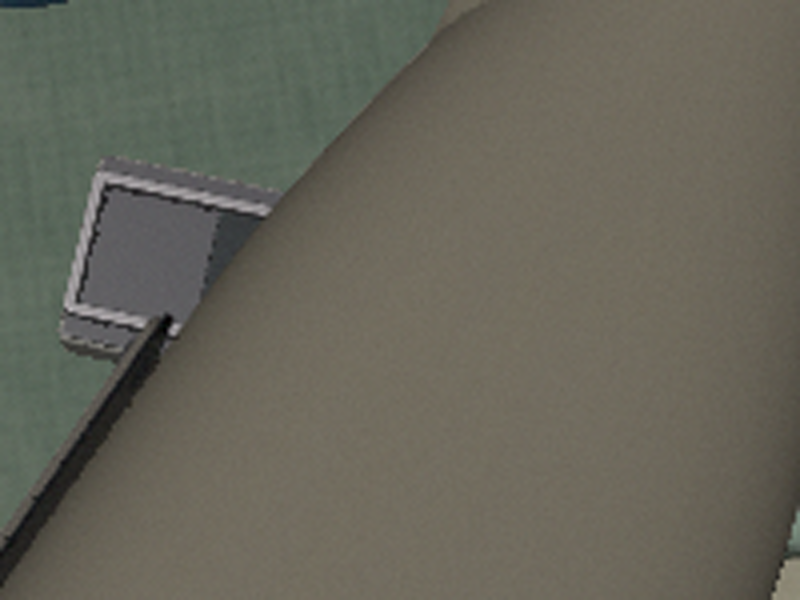

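Run:
```python
from h import *
s=env.get_state();p=s['tcp_pos'];z=np.array([np.cos(1.187),np.sin(1.187),0])
f=lambda P:(proj('side',P)-np.array([225,195]))*4
print('tcp',f(p),'near tip',f(p-z*.05+[0,0,-.011+.013]),'knob top',f([.484,-.2728,.089]))
```

```text
tcp [416.37574418 320.45454581] near tip [431.02378424 393.0569899 ] knob top [411.63201968 396.21119582]
```

Emit:
{"method": "step_arm", "body": {"moves": [[[0,0,0,0.035,0,0,1],[0,0,0,0.055,0,0,1],[0,0,0,0.067,0,0,1],[0,0,0,0.067,0,0,1],[0,0,0,0.067,0,0,0],[0,0,0,0.067,0,0,0],[0,0,0,0.067,0,0,0],[0,0,0,0.067,0,0,0],[0,0,0,0.067,0,0,0],[0,0,0,0.067,0,0,0],[0,0,0,0.067,0,0,0],[0,0,0,0.067,0,0,0]]], "force": 40}}

```text
clock: 4.0
tcp_pos: [0.4858, -0.2728, 0.0758]
orientation: [0.587, -0.397, 0.585, 0.394]
wrist_force: [0.2, 3.7, 5.2]
finger_gap: 0.0114
```

```bash
python3 mv.py .484 -.2728 .074 68
```

```text
turn [0.0012 0.     0.0057] shift [ 0.0018  0.0017 -0.0007] yaw now 68.06639095858854 [ 0.4858 -0.2728  0.0758] q [-0.6566  0.3804 -0.285   0.8999  0.0016 -0.2738] F [0.1629 3.6735 5.1514] T [ 0.5974 -0.1087  0.014 ] gap 0.011379722917030734 t 4.0
```

Gripped the bar (gap 11.4 mm). Turning clockwise.

Emit:
{"method": "step_arm", "body": {"moves": [[[0.1,0,0,0,0,0,0],[0.2,0,0,0,0,0,0],[0.3,0,0,0,0,0,0],[0.4,0,0,0,0,0,0],[0.5,0,0,0,0,0,0],[0.6,0,0,0,0,0,0],[0.7,0,0,0,0,0,0],[0.8,0,0,0,0,0,0],[0.9,0,0,0,0,0,0],[1.0,0,0,0,0,0,0],[1.08,0,0,0,0,0,0],[1.13,0,0,0,0,0,0]]]}}

```text
clock: 5.2
tcp_pos: [0.4851, -0.2732, 0.0759]
orientation: [0.708, -0.02, 0.706, 0.018]
wrist_force: [-1.4, -0.4, 4.0]
finger_gap: 0.0111
```

```bash
python3 mv.py .484 -.2728 .074 68
```

```text
turn [-1.1321  0.0014  0.0049] shift [ 0.0019  0.0005 -0.0011] yaw now 3.138118400632577 [ 0.4851 -0.2732  0.0759] q [-0.657   0.3803 -0.2852  0.9005 -0.0001  0.859 ] F [-1.4382 -0.3781  4.0355] T [ 0.0006  0.5565 -0.0648] gap 0.011094302070338223 t 5.2
```

Emit:
{"method": "step_arm", "body": {"moves": [[[0,0,0,0,0,0,0.6],[0,0,0,0,0,0,0.6],[0,0,0,0,0,0,0.6],[0,0,0,0,0,0,0.6],[0,0,0,0,0,0,0.6],[0,0,0,-0.04,0,0,0.6],[0,0,0,-0.08,0,0,0.6],[0,0,0,-0.1,0,0,0.6],[0,0,0,-0.1,0,0,0.6]]]}}

```text
clock: 6.1
tcp_pos: [0.4866, -0.2743, 0.1797]
orientation: [0.71, -0.022, 0.704, 0.017]
wrist_force: [-0.5, 0.3, -0.5]
finger_gap: 0.0514
```

```bash
python3 mv.py .5135 -.188 .17 70.3; python3 -c "
from h import *
save('side','s2')
for n,(x,y) in dict(s2=(325,270)).items():
    i=cv2.imread(f'pics/{n}.png'); c=i[y-75:y+75,x-100:x+100]; cv2.imwrite(f'pics/{n}c.png',cv2.resize(c,(800,600),interpolation=cv2.INTER_CUBIC))
"
```

```text
turn [-1.1719  0.0032  0.0121] shift [0.0093 0.0848 0.0315] yaw now 3.1551463288003885 [ 0.4866 -0.2743  0.1797] q [-0.6569  0.2979 -0.1304  1.1307 -0.0001  0.8588] F [-0.4722  0.2789 -0.5002] T [-0.0364  0.0103 -0.063 ] gap 0.05142008144162998 t 6.1
```

View pics/s2c.png

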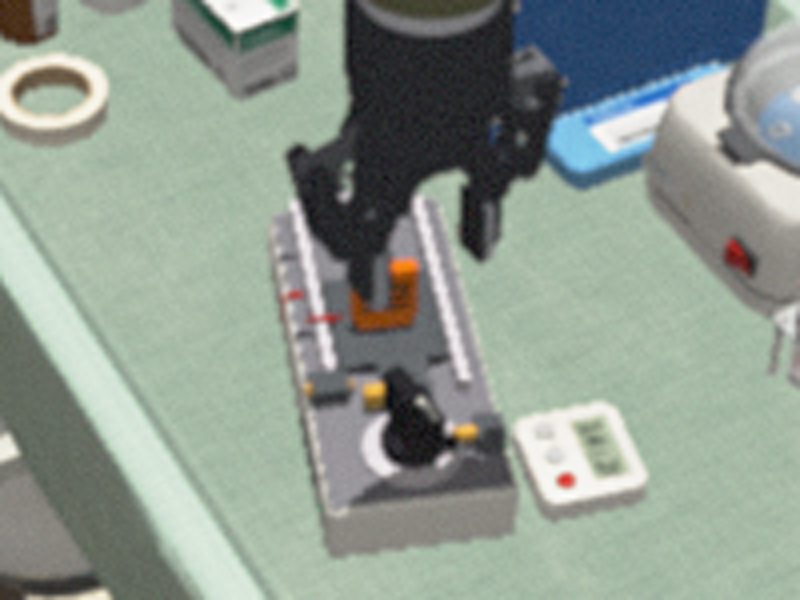

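The bar, around (410,415) in the crop, now lies near the viewer's long axis and the bolt is drawn. Going above the tab next.

Emit:
{"method": "step_arm", "body": {"moves": [[[-0.13,0,0.005,0,0.02,0.01,0.6],[-0.26,0,0.005,0,0.05,0.02,0.6],[-0.39,0,0.005,0,0.0848,0.0315,0.6],[-0.52,0,0.005,0,0.0848,0.0315,0.6],[-0.65,0,0.005,0,0.0848,0.0315,0.6],[-0.78,0,0.005,0,0.0848,0.0315,0.6],[-0.91,0,0.005,0,0.0848,0.0315,0.6],[-1.04,0,0.005,0,0.0848,0.0315,0.6],[-1.17,0,0.01,0.01,0.0848,0.0315,0.6],[-1.172,0.003,0.012,0.01,0.0848,0.0315,0.6],[-1.172,0.003,0.012,0.01,0.0848,0.0315,0.6]]]}}

```text
clock: 7.25
tcp_pos: [0.5118, -0.1869, 0.166]
orientation: [0.578, -0.404, 0.579, 0.408]
wrist_force: [-0.1, 0.2, -0.2]
finger_gap: 0.0514
```

```bash
python3 mv.py .5135 -.188 .074 70.3; python3 -c "
from h import *
save('side','s3')
for n,(x,y) in dict(s3=(325,270)).items():
    i=cv2.imread(f'pics/{n}.png'); c=i[y-75:y+75,x-100:x+100]; cv2.imwrite(f'pics/{n}c.png',cv2.resize(c,(800,600),interpolation=cv2.INTER_CUBIC))
"
```

```text
turn [-0.0029  0.0015 -0.0056] shift [ 0.092  -0.0025 -0.0006] yaw now 70.1350502776851 [ 0.5118 -0.1869  0.166 ] q [-0.4977  0.2943 -0.1702  1.1121  0.0006 -0.151 ] F [-0.0899  0.2279 -0.184 ] T [ 0.0078  0.0197 -0.0593] gap 0.05140252244108772 t 7.25
```

View pics/s3c.png

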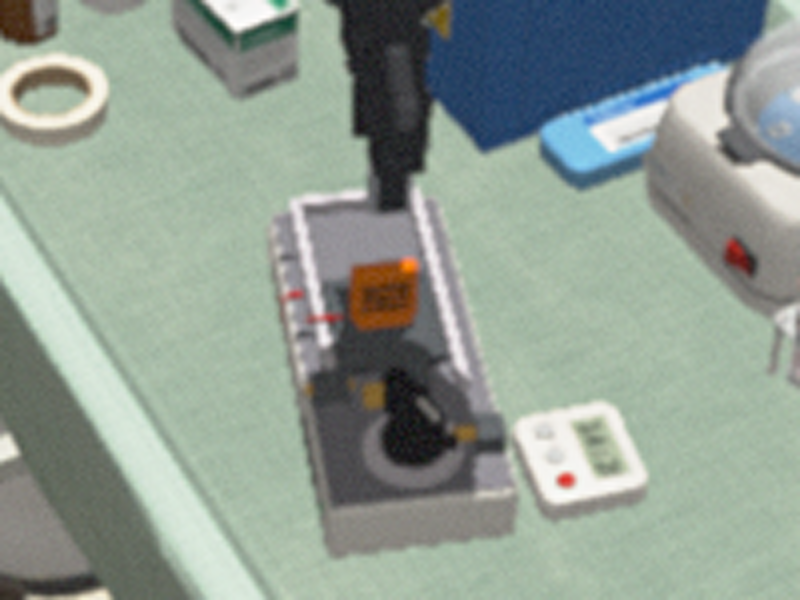

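Emit:
{"method": "step_arm", "body": {"moves": [[[0,0,-0.005,0.045,-0.0025,-0.0006,0.6],[0,0,-0.005,0.075,-0.0025,-0.0006,0.6],[0,0,-0.005,0.09,-0.0025,-0.0006,0.6],[0,0,-0.005,0.09,-0.0025,-0.0006,0.6],[0,0,-0.005,0.09,-0.0025,-0.0006,0],[0,0,-0.005,0.09,-0.0025,-0.0006,0],[0,0,-0.005,0.09,-0.0025,-0.0006,0],[0,0,-0.005,0.09,-0.0025,-0.0006,0],[0,0,-0.005,0.09,-0.0025,-0.0006,0],[0,0,-0.005,0.09,-0.0025,-0.0006,0]]], "force": 40}}

```text
clock: 8.3
tcp_pos: [0.5154, -0.1878, 0.0781]
orientation: [0.58, -0.407, 0.577, 0.406]
wrist_force: [1.2, 5.0, 6.7]
finger_gap: 0.0089
```

```bash
python3 mv.py .5135 -.188 .074 70.3
```

```text
turn [-0.0016  0.0026  0.0037] shift [ 0.0041  0.0017 -0.0008] yaw now 70.20810229198158 [ 0.5154 -0.1878  0.0781] q [-0.4976  0.365  -0.3023  0.9003  0.0032 -0.1521] F [1.1982 5.0436 6.7445] T [ 0.8132 -0.2405  0.1662] gap 0.008936617115956506 t 8.3
```

Tab gripped. Sliding 30 mm along the tool's +z.

Emit:
{"method": "step_arm", "body": {"moves": [[[0,0,0,0,0,0.003,0],[0,0,0,0,0,0.007,0],[0,0,0,0,0,0.011,0],[0,0,0,0,0,0.015,0],[0,0,0,0,0,0.019,0],[0,0,0,0,0,0.023,0],[0,0,0,0,0,0.026,0],[0,0,0,0,0,0.028,0],[0,0,0,0,0,0.03,0],[0,0,0,0,0,0.03,0],[0,0,0,0,0,0.03,0]]]}}

```text
clock: 9.4
tcp_pos: [0.5251, -0.1606, 0.0781]
orientation: [0.579, -0.407, 0.578, 0.405]
wrist_force: [-3.5, -6.5, -0.9]
finger_gap: 0.0093
```

```bash
python3 mv.py .5154 -.1878 .0781 70.3;python3 -c "
from h import *
save('side','s4');save('top','t4')
for n,(x,y) in dict(s4=(310,270),t4=(330,250)).items():
    i=cv2.imread(f'pics/{n}.png'); c=i[y-45:y+45,x-60:x+60]; cv2.imwrite(f'pics/{n}c.png',cv2.resize(c,(800,600),interpolation=cv2.INTER_CUBIC))
"
```

```text
turn [-0.0024 -0.0002  0.0033] shift [ 0.     -0.0001 -0.0289] yaw now 70.16178330921075 [ 0.5251 -0.1606  0.0781] q [-0.4431  0.3661 -0.3005  0.9009  0.0001 -0.0969] F [-3.522  -6.5266 -0.9289] T [-1.456   0.6152  0.1817] gap 0.009348384525300695 t 9.4
```

View pics/s4c.png

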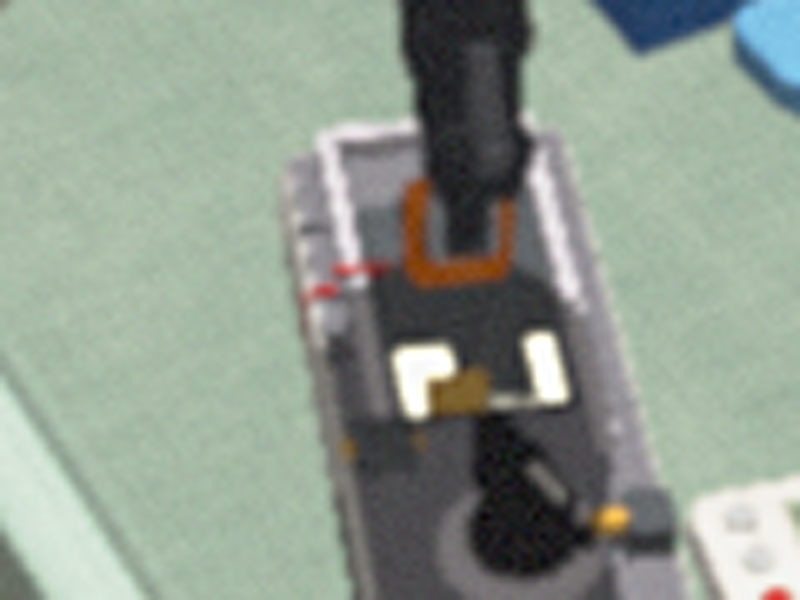

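View pics/t4c.png

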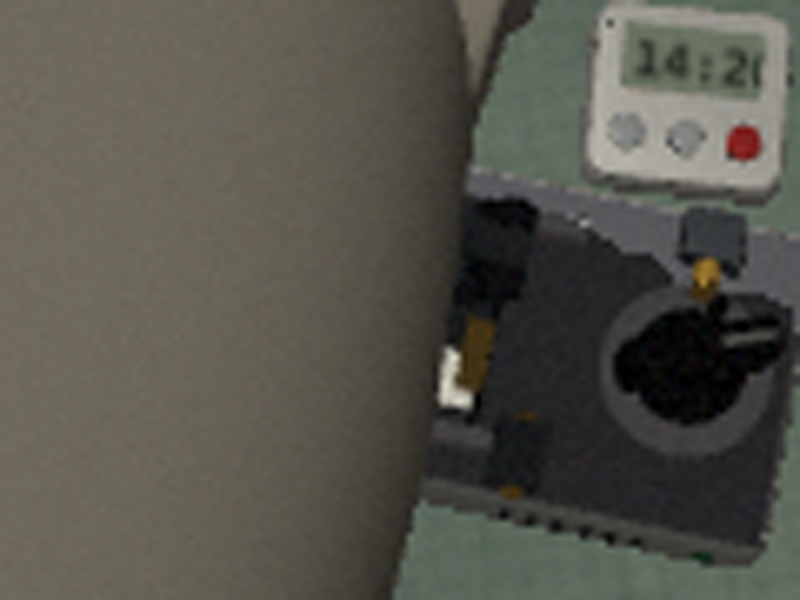

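The window shows white and the pointer at (360,269) in the crop stands near the red mark at (325,290). I'll measure how far the pointer moved and check the knob.

Run:
```python
from meas import *
a=np.radians(70.3);Y=np.array([np.cos(a),np.sin(a)]);X=np.array([Y[1],-Y[0]]);O=np.array([.5097,-.2004])
for n in('s1','s3','s4'):
    p=cv2.imread(f'pics/{n}.png').astype(int)
    m=(p[...,2]>p[...,1]+50)&(p[...,2]>p[...,0]+50)&(abs(p[...,1]-p[...,0])<45); m[:258]=0;m[285:]=0;m[:,:285]=0;m[:,312:]=0
    k,l,st,ce=cv2.connectedComponentsWithStats(m.astype(np.uint8))
    for i in range(1,k):
        for z in(.046,.056):
            q=ray_z('side',ce[i],z)[:2]-O; print(n,st[i][4],ce[i],z,q@X*1000,q@Y*1000)
env.read_camera('side')
s=env.get_state();print(s['tcp_pos'],s['wrist_force'],s['qvel'],s['finger_gap'],s['clock'])
```

```text
s1 6 [298.1667 268.3333] 0.046 -42.677919410129846 47.22648338979649
s1 6 [298.1667 268.3333] 0.056 -43.98650948114556 37.223280896021095
s1 8 [306.125 273.875] 0.046 -28.042881749743714 27.80678015331431
s1 8 [306.125 273.875] 0.056 -29.508861833980212 18.012423541597048
s3 7 [298.2857 268.4286] 0.046 -42.46232998087595 46.89553885398581
s3 7 [298.2857 268.4286] 0.056 -43.77323857159125 36.89589544670395
s3 8 [306.125 273.875] 0.046 -28.042881749743714 27.80678015331431
s3 8 [306.125 273.875] 0.056 -29.508861833980212 18.012423541597048
s4 1 [311. 258.] 0.046 -9.984994375112024 75.23926443972044
s4 1 [311. 258.] 0.056 -11.6451749252842 64.93480327602516
s4 4 [311.  261.5] 0.046 -11.706282402812931 64.19907566099845
s4 4 [311.  261.5] 0.056 -13.347951654844055 54.01334432213618
s4 9 [303.6667 264.8889] 0.046 -29.264582165157854 56.04691197885329
s4 9 [303.6667 264.8889] 0.056 -30.717423680912653 45.948851692125395
s4 1 [311. 265.] 0.046 -13.406680349448413 53.29287400985377
s4 1 [311. 265.] 0.056 -15.030062962147829 43.22443155414276
s4 7 [298.2857 268.4286] 0.046 -42.46232998087595 46.89553885398581
s4 7 [298.2857 268.4286] 0.056 -43.77323857159125 36.89589544670395
[ 0.5251 -0.1607  0.0781] [-2.7683 -6.6707 -0.7206] [-0.0004 -0.0003  0.0009 -0.0008 -0.0019 -0.0027] 0.00843060306852216 9.55
```

Emit:
{"method": "step_arm", "body": {"moves": [[[0,0,0,0,0,0.002,0],[0,0,0,0,0,0.002,0],[0,0,0,0,0,0.002,0],[0,0,0,0,0,0.002,0],[0,0,0,0,0,0.002,0],[0,0,0,0,0,0.002,0],[0,0,0,0,0,0.002,0],[0,0,0,0,0,0.002,0],[0,0,0,0,0,0.002,0],[0,0,0,0,0,0.002,0],[0,0,0,0,0,0.002,0],[0,0,0,0,0,0.002,0]]], "force": 60}}

```text
clock: 10.75
tcp_pos: [0.5253, -0.1599, 0.0781]
orientation: [0.579, -0.408, 0.579, 0.405]
wrist_force: [-2.9, -6.9, -1.0]
finger_gap: 0.0086
```

Run:
```python
from meas import *
a=np.radians(70.3);Y=np.array([np.cos(a),np.sin(a)]);X=np.array([Y[1],-Y[0]]);O=np.array([.5097,-.2004])
p,d=save('side','s5');p=cv2.imread('pics/s5.png').astype(int)
m=(p[...,2]>p[...,1]+50)&(p[...,2]>p[...,0]+50)&(abs(p[...,1]-p[...,0])<45); m[:258]=0;m[285:]=0;m[:,:285]=0;m[:,309:]=0
k,l,st,ce=cv2.connectedComponentsWithStats(m.astype(np.uint8))
for i in range(1,k):
    q=ray_z('side',ce[i],.056)[:2]-O; print(st[i][4],ce[i],q@X*1000,q@Y*1000)
P=cloud('side',d);q=P[...,:2]-O;lx=q@X;ly=q@Y;z=P[...,2]
mm=(abs(lx)<.04)&(ly<-.045)&(ly>-.12)&(z>.08)
L=np.stack([lx[mm],ly[mm]],1);e,V=np.linalg.eigh(np.cov(L.T));print('knob',mm.sum(),np.degrees(np.arctan2(V[1,1],V[0,1])),cv2.minAreaRect((L*1000).astype(np.float32)))
s=env.get_state();print(s['tcp_pos'],s['wrist_force'],s['finger_gap'],s['clock'])
i=cv2.imread('pics/s5.png')[225:315,250:370];cv2.imwrite('pics/s5c.png',cv2.resize(i,(800,600),interpolation=cv2.INTER_CUBIC))
```

```text
2 [300.5 265. ] -37.55939381389077 46.63674445004528
5 [305.2 264.4] -27.204053442467405 46.95141371158987
6 [298.1667 268.3333] -43.98650948114556 37.223280896021095
knob 148 112.59622563757436 ((1.0133299827575684, -77.18766784667969), (13.902665138244629, 47.58092498779297), 22.08696937561035)
[ 0.5253 -0.1598  0.0782] [-3.104  -6.4247 -1.7892] 0.008720513563495506 10.8
```

View pics/s5c.png

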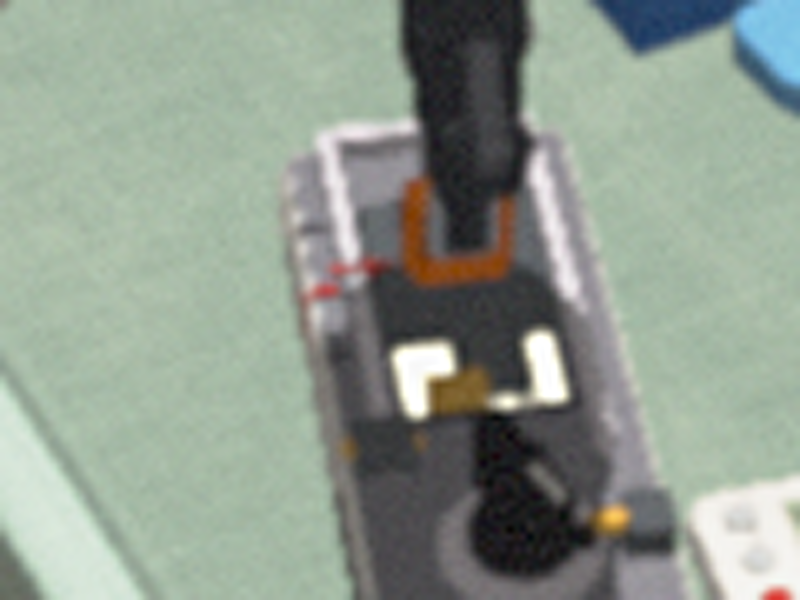

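The pointer stands at the red mark (about 29 mm open) and the tool has moved 29.6 mm. The knob is at 67.4° (1.18 rad) and the arm is steady. Handing in.

```bash
python3 -c "
from workcell import env
env.hand_in(); s=env.get_state(); print(s['tcp_pos'],s['wrist_force'],s['clock'])"
```

```text
the job is handed in; nothing more can be done
the job is handed in; nothing more can be done
```

I unlocked the viewer, slid the shutter to the red half-open mark, and handed in at about 10.8 s with the gripper still holding the tab. No verdict was reported.

- **Lock knob:** I gripped the bar and turned it clockwise by 1.13 rad until it clicked over. The last depth check put it at about 67.4° (1.18 rad), past the 1.05 needed.
- **Shutter:** I gripped the orange tab at 40 N, raised to 60 N for the hold, and held still for over 1 s. The pointer measured about 29 mm open and the tool had moved 29.6 mm, so the two agree within 1 mm. The wrist force was about 7 N, close to the spring's 8 N at half travel.
- **Bystanders:** the arm did not go near any of them. I saw the timer and tape roll in their places in the later pictures, but did not measure any bystander's position at the end.

No check failed.

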